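Dock a phone board carrier under the jig lip and hold it on its contacts

ROBOT

A 6-joint arm with a two-finger parallel gripper is mounted at the origin on the work surface. World frame = base frame: x ahead of the robot, y to its left, z up, the work surface at z = 0. Lengths are in m, angles in rad, forces in N, time in s.
With the tool pointing down it reaches from about 0.35 to 0.775 m from the base axis. Payload 5.5 kg.
Tool frame: the origin (TCP) lies midway between the tips of the shut fingers; the grasp point (between the pads) lies 19 mm behind it; z points along the fingers, y is the line along which they close (so a half turn about z gives the same grasp; the last joint's range is limited). The gripper opens to 85 mm and grips with 20 to 120 N. Pads are 22 mm wide; open, the fingers measure 114 mm over their backs; the gripper's body (76 mm by 85 mm) begins 54 mm behind the grasp point. The pads swing forward as they close: fully open they stand 13 mm farther back than shut.
Start: joints at [-0.14, 0.313, 0.046, 1.304, 0, 1.431], TCP at [0.575, -0, 0.231] pointing down, gripper open.
Joint ranges: [-2.76, 2.76], [-0.86, 1.69], [-1.03, 1.26], [-2.2, 2.34], [-1.47, 1.5], [-3.14, 3.14]. Speed limits (rad/s): [2.57, 2.57, 3.14, 3.14, 3.14, 3.14].

INTERFACE

Orientations are given as a unit quaternion [w, x, y, z].
In Python, from workcell import env gives the robot as it stands. The module is installed in compiled form; this text tells all that it offers.
- The arm moves only by the tool carry_out, never from a script. Its argument "series" is a list of rows, each an object with "delta_rot": the turn, a rotation vector about the world's x, y, z normalised to -1 to 1, where 1 is 0.1 rad, a list of three; "travel": the shift along the world's x, y, z normalised to -1 to 1, where 1 is 0.025 m, a list of three; "fingers": the closure, from -1 (fully open) to 1 (shut). In form: [{"delta_rot": [ax, ay, az], "travel": [tx, ty, tz], "fingers": fingers}, ...]. A call has 1 to 5 rows; each row shifts and turns the commanded pose from where the row before left it; what a row does not reach is not made up. A row lasts 1/8 s, in which the tool goes at most 62.5 mm and 10.7 degrees, less where a joint would pass 70% of its speed; a pose out of reach is approached as far as the arm can. A call with a number of a shift or a turn outside -1 to 1 is refused whole. A call with a gripper value outside its range is refused whole. The fingers move at their own pace and stop on an object; "squeeze" is the grip in N (left out, the last holds). Time passes only in rows, so rows that do not move let the fingers close. It gives the time, the measured TCP pose, the force, the opening and the grip force at its end, in the units of the state.
- env.get_state(): the state, without advancing time (a new reading comes with each control period).
- env.read_camera(name): name is "scene" or "side" or "wrist"; returns a dict with "color" (384x512x3 uint8, red, green, blue), "fx", "fy", "cx", "cy" (pixels), "D" ([k1, k2, p1, p2, k3] as OpenCV has them; the pictures are not rectified), "world_from_camera" (4x4, takes a point from camera to world coordinates); the wrist camera has in their place "hand_eye" (4x4, takes a point from camera to tool coordinates, whose origin is the TCP and whose axes are the flange's). Camera axes: x right, y up, looking along -z (the intrinsics and any distortion apply to the point x, -y, -z); pixel columns grow to the right and rows downward; lengths in m; the calibration is good to about 2 mm. A picture is of the moment at which its call begins: read the wrist's pose just before it. There is no depth.
- env.hand_in(): hands the job in; it is judged then, once.
The state is a dict: "clock": time; "joint_pos": joint angles; "qvel": joint speeds; "tau": joint torques, N m; "tcp_pos": TCP position; "orientation": TCP orientation; "wrist_force": force on the tool from outside, world axes, zero at the start; "ft_torque": the same for the moment, N m; "finger_gap": finger opening in m; "grip_force": force on a finger pad.
Only numpy, scipy, OpenCV 4.12 (cv2) and the standard library are available. Lean on these libraries where they do the work, as an engineer would, in place of code of your own. Each camera call takes 0.05 s, during which the arm holds its last target. There are 200 camera calls.

TASK

Dock the phone circuit board for testing: first press the red stop plunger of the black jig all the way down so that the red gate in front of the lip clears, then pick up the grey board carrier by its orange grip block, lay it flat on the jig bed between the guides and push it, gold contacts first, under the aluminium lip and against the spring contact until it is fully home. Finish while still holding the carrier in the gripper, pressed home, because the spring pushes it back out if you let go; leave the other things on the bench where they are.

Things in the scene. Friction and masses are not known exactly. Their poses are not given: they have to be found in the camera images.
- jig: Black docking jig fixed on the left or right half of the blue mat (mat top 3 mm over the bench), turned up to 0.35 rad. Origin: under the middle of its channel, on the mat; z up, x the way the carrier is pushed, y left of it. Bed x -100 to 100, y -55 to 85 mm, flat top at z 18. Open bed from x -100 to -20; then aluminium guides, then the lip. All sizes here in jig axes, mm.
- jig_mouth (a point): Middle of the lip's front edge line, on the bed (jig x 55, y 0, z 18), axes as the jig's. Aluminium lip bar across the channel: jig x 55 to 85, y -50 to 50, underside 9 mm over the bed, top 17 mm over it. Guides 8 mm high: inner faces at y +-34 from x 20 to 56, flaring to about +-47 at x -20.
- jig_home (a point): On the bed, hidden under the lip (jig x 75, y 0, z 18): where the middle of the carrier's front edge is when fully home, against two rigid shoulders. The carrier's origin is then at jig x 25, y 0, z 18. Axes as the jig's.
- plunger_head (a point): Centre of the top face of the red mushroom head (28 mm diameter) of the stop plunger, beside the channel at jig x 45, y 65; 32 mm over the bed (50 over the mat) when up, 20 mm over the bed when fully down.
- stop_plunger (a joint): Travel, in m, of the stop plunger and the red gate blade on it (jig x 42 to 48, y -25 to 25): 0 up (blade 9 mm over the bed, channel shut), 0.012 fully down at its stop (blade 3 mm under the bed). Takes 5 to 7 N straight down; it is stiff and stays where it is left. Starts between 0 and 0.003.
- contact_bar (a joint): Travel, in m, of the brass spring contact under the lip: 0 with its face at jig x 67, 0.008 when the carrier is fully home. The spring pushes the carrier back with 4 N at first touch and 8 N at home. Its orange flag comes out behind the lip as it is pushed.
- carrier: Loose board carrier, 0.08 to 0.16 kg: grey plate 100 x 60 x 6 mm with a green circuit board on it. Origin: centre of the plate's underside; z up; x points to the front edge (the end with gold contacts). Orange grip block 26 (x) x 22 (y) mm, centred at x = -10, y = 0, from the plate's top (z 6) up to z = 40. Starts flat on the blue mat on the side where the jig is not, turned up to 0.7 rad.
- carrier_front (a point): Middle of the carrier's front edge at its underside: carrier x 50, y 0, z 0 mm; axes as the carrier's.
- flux_tin: Small flux jar with green cap, 40 mm diameter, 30 mm high, between the jig and the carrier. Leave alone. Origin at the underside.
- screwdriver: Screwdriver, 150 mm, lying along x near the middle of the mat's robot side. Leave alone.
- dispenser: Glass solvent dispenser with steel plunger top, 72 mm diameter, 115 mm high, at the left edge of the work area. Leave alone. Origin at the underside.
- phone: Opened phone, 155 x 75 x 9 mm, at the right edge of the work area. Leave alone. Origin at the underside.
- solder_spool: Steel-coloured solder spool, 56 mm diameter, 40 mm high, at the right edge. Leave alone. Origin at the underside.
- oil_bottle: Small green glass bottle, 28 mm diameter, 75 mm high, at the left edge. Leave alone. Origin at the underside.
Things that resemble listed ones, but are neither listed nor needed, are in the scene too. Several things look just like the carrier: the one meant starts farthest to the robot's right.

How it is judged:
On the way, in this order (a step that is already met when the one before it is completed fails the run):
1. the stop plunger is pressed fully down (value of joint stop_plunger above 0.0105 m), for 0.2 s.
2. the front of the carrier is under the lip, flat in the channel (x of carrier_front in the frame of jig between 0.059 and 0.08 m and y of carrier_front in the frame of jig between -0.006 and 0.006 m and z of carrier_front in the frame of jig between 0.015 and 0.022 m and angle between the x axis of carrier and the x axis of jig, either way round below 0.12 rad and x of carrier in the frame of jig below 0.04 m), for 0.1 s.
At the end, for the whole second after the job is handed in: Plunger down over 10.5 of 12 mm; carrier's front edge under the lip within 2.5 mm of the shoulders, within 6 mm of mid-channel, 0.12 rad of straight and 4 mm of the bed; spring contact in by over 5.5 mm; carrier still and held by the fingers with over 3 N (value of joint stop_plunger above 0.0105 m and x of carrier_front in the frame of jig above 0.0725 m and value of joint contact_bar above 0.0055 m and y of carrier_front in the frame of jig between -0.006 and 0.006 m and z of carrier_front in the frame of jig between 0.015 and 0.022 m and angle between the x axis of carrier and the x axis of jig, either way round below 0.12 rad and x of carrier in the frame of jig below 0.04 m and contact force between the fingers and carrier above 3 N and linear speed of carrier below 0.01 m/s and velocity of joint contact_bar below 0.01 m/s); the arm keeps its last pose, push and grip.
It fails at once if a bystander (flux tin, screwdriver, dispenser, phone, spool, oil bottle) is moved more than 30 mm (distance of any of flux_tin, screwdriver, dispenser, phone, solder_spool, oil_bottle from where it was at the start of the episode above 0.03 m).
It fails at once if a standing bystander is tipped over (angle between any of flux_tin, dispenser, phone, solder_spool, oil_bottle's own z axis and vertical above 0.5 rad).
It also fails if it takes over 64 s, if anything falls off the work surface, if the arm or the gripper's body presses on something with over 40 N, if the wrist force passes 120 N, or if a joint passes its speed limit or range.

## Working session

There is one attempt and no reset: what is moved stays moved. The work goes in short steps, Python scripts to look and compute and a tool call to move; the robot and the scene stay as the last step left them, time stands still between calls to the robot, and variables do not carry over. Pictures are saved under pics/ and viewed, at most 10 in all, crops included, and the job is handed in when it is done.

Besides the shell and the picture viewer there is one more tool, called after "Emit:" in YAML: its name, and indented under it one key for each argument. carry_out: Moves the arm, as the interface text tells. Its arguments: {"type":"object","properties":{"series":{"type":"array","items":{"type":"object","properties":{"delta_rot":{"type":"array","items":{"type":"number"}},"travel":{"type":"array","items":{"type":"number"}},"fingers":{"type":"number"}}}},"squeeze":{"type":"number"}},"required":["series"]}

```bash
mkdir -p pics; python3 - <<'E'
from workcell import env
import cv2,numpy as np
s=env.get_state();print({k:np.round(v,3).tolist() for k,v in s.items()})
ims=[]
for n in("scene","side"):
    r=env.read_camera(n);cv2.imwrite(f"pics/{n}_raw.png",r["color"][:,:,::-1])
    np.savez(f"{n}.npz",**r)
    print(n,r["fx"],r["fy"],r["cx"],r["cy"],r["D"],np.round(r["world_from_camera"],3).tolist())
    cv2.imwrite(f"pics/{n}.png",cv2.resize(r["color"][:,:,::-1],(800,600),interpolation=cv2.INTER_CUBIC))
E
```

```text
{'clock': 0.0, 'joint_pos': [-0.14, 0.314, 0.045, 1.304, -0.0, 1.431], 'qvel': [0.0, -0.001, 0.001, 0.002, -0.0, -0.001], 'tau': [-0.003, -48.063, 29.853, 0.02, -0.0, -0.0], 'tcp_pos': [0.574, 0.0, 0.23], 'orientation': [-0.001, 0.707, 0.707, -0.001], 'wrist_force': [1.016, 0.183, 0.202], 'ft_torque': [-0.04, -0.002, -0.051], 'grip_force': 0.0, 'finger_gap': 0.085}
scene 347.35928112660025 347.35928112660025 255.94138397192137 187.4738403149557 [0.03275622 0.         0.         0.         0.        ] [[0.454, -0.481, 0.75, 1.276], [0.891, 0.259, -0.373, -0.423], [-0.015, 0.837, 0.546, 0.679], [0.0, 0.0, 0.0, 1.0]]
side 431.2100109809618 431.2100109809618 259.06621915995606 192.7025515366232 [-0.05824148  0.          0.          0.          0.        ] [[-0.954, 0.219, -0.206, 0.17], [-0.3, -0.703, 0.644, 0.755], [-0.004, 0.676, 0.737, 0.95], [0.0, 0.0, 0.0, 1.0]]
```

View pics/scene.png

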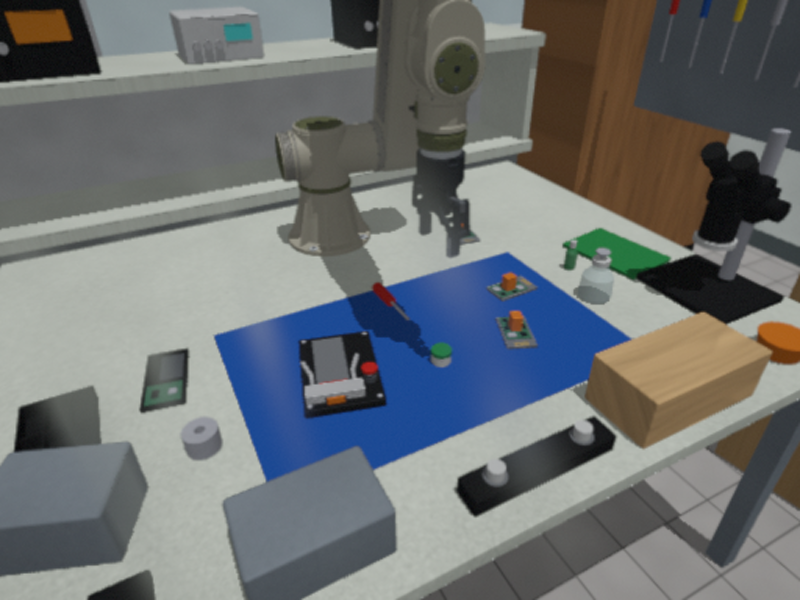

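View pics/side.png

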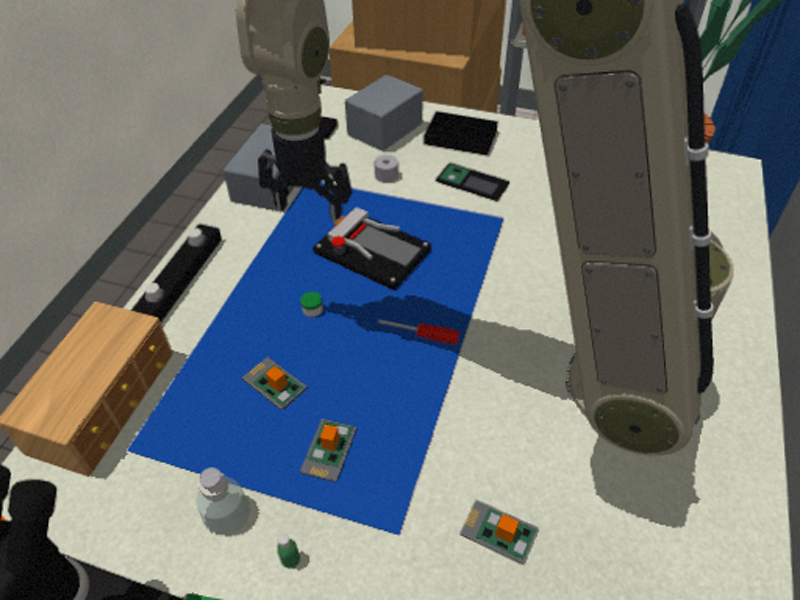

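The side view shows the jig at about (372,247) with its plunger at (338,241). The target carrier, the rightmost of the three, is at about (275,381) with its gold end at (256,370). In the scene view it is at (516,328). Next I'll measure from the two fixed cameras.

```bash
cat > h.py <<'E'
import cv2,numpy as np
from scipy.spatial.transform import Rotation as R
def load(n): return dict(np.load(n+".npz"))
def T(r):
    if "world_from_camera" in r: return r["world_from_camera"]
    M=np.eye(4);q=r["q"];M[:3,:3]=R.from_quat(q[[1,2,3,0]]).as_matrix();M[:3,3]=r["p"]
    return M@r["hand_eye"]
def ray(r,uv):
    K=np.array([[r["fx"],0,r["cx"]],[0,r["fy"],r["cy"]],[0,0,1.]])
    a=cv2.undistortPoints(np.array(uv,float).reshape(1,1,2),K,r["D"])[0,0]
    M=T(r);d=M[:3,:3]@np.array([a[0],-a[1],-1]);return M[:3,3],d/np.linalg.norm(d)
def plane(r,uv,z):
    o,d=ray(r,uv);return o+d*(z-o[2])/d[2]
def tri(rays):
    A=np.zeros((3,3));b=np.zeros(3)
    for o,d in rays: P=np.eye(3)-np.outer(d,d);A+=P;b+=P@o
    x=np.linalg.solve(A,b);return x,[round(1e3*float(np.linalg.norm(np.cross(x-o,d))),1) for o,d in rays]
def proj(r,X):
    K=np.array([[r["fx"],0,r["cx"]],[0,r["fy"],r["cy"]],[0,0,1.]])
    c=np.linalg.inv(T(r))@np.append(X,1);p,_=cv2.projectPoints(np.array([[c[0],-c[1],-c[2]]]),np.zeros(3),np.zeros(3),K,r["D"]);return p[0,0]
def blobs(r,kind,amin=8):
    h=cv2.cvtColor(r["color"],cv2.COLOR_RGB2HSV);H,S,V=cv2.split(h)
    m={"orange":(H>6)&(H<18)&(S>190)&(V>100),"red":((H<5)|(H>175))&(S>150)&(V>80)}[kind].astype(np.uint8)
    n,l,st,c=cv2.connectedComponentsWithStats(m)
    return [(np.round(c[i],1).tolist(),st[i].tolist()) for i in range(1,n) if st[i,4]>=amin]
def grab(n,f):
    from workcell import env
    s=env.get_state();r=env.read_camera(n)
    r["p"]=np.array(s["tcp_pos"]);r["q"]=np.array(s["orientation"]);np.savez(f+".npz",**r);return r
E
python3 - <<'E'
from h import *
for n in("scene","side"):
    r=load(n)
    for k in("orange","red"):
        for b in blobs(r,k): print(n,k,b,np.round(plane(r,b[0],.03),3))
s,d=load("scene"),load("side")
f=.64
for nm,a,b,z in [("jigcorner near gate?",None,None,0)]: pass
E
```

```text
scene orange ([24.6, 16.7], [4, 7, 42, 20, 674]) [-4.942 -0.826  0.03 ]
scene orange ([326.3, 179.3], [323, 176, 7, 9, 42]) [0.456 0.262 0.03 ]
scene orange ([330.5, 202.2], [328, 200, 6, 7, 23]) [0.574 0.191 0.03 ]
scene orange ([500.4, 217.3], [486, 207, 26, 25, 441]) [0.868 0.578 0.03 ]
scene orange ([215.0, 255.8], [210, 254, 11, 5, 36]) [ 0.627 -0.224  0.03 ]
scene red ([431.4, 4.0], [429, 0, 6, 9, 36]) [-2.953  4.768  0.03 ]
scene red ([244.7, 187.4], [239, 181, 13, 14, 80]) [ 0.366 -0.013  0.03 ]
scene red ([235.6, 235.1], [231, 231, 10, 9, 69]) [ 0.577 -0.142  0.03 ]
side orange ([175.8, 241.5], [170, 235, 13, 16, 113]) [0.585 0.182 0.03 ]
side orange ([210.0, 279.3], [205, 272, 11, 16, 126]) [0.456 0.261 0.03 ]
side orange ([323.9, 337.6], [317, 329, 15, 18, 168]) [0.158 0.325 0.03 ]
side red ([228.7, 147.7], [224, 143, 10, 10, 36]) [ 0.579 -0.207  0.03 ]
side red ([216.1, 154.2], [212, 151, 9, 7, 47]) [ 0.607 -0.167  0.03 ]
side red ([280.0, 213.1], [267, 207, 26, 13, 205]) [0.349 0.007 0.03 ]
```

Emit:
carry_out:
  series:
    - {"delta_rot": [0, 0, 0], "travel": [-0.4, -1, 0.6], "fingers": 1}
    - {"delta_rot": [0, 0, 0], "travel": [-0.4, -1, 0.6], "fingers": 1}
    - {"delta_rot": [0, 0, 0], "travel": [-0.4, -1, 0.6], "fingers": 1}
    - {"delta_rot": [0, 0, 0], "travel": [-0.4, -1, 0.6], "fingers": 1}
    - {"delta_rot": [0, 0, 0], "travel": [-0.4, -1, 0.6], "fingers": 1}

```text
clock: 0.72
tcp_pos: [0.5244, -0.1257, 0.3063]
orientation: [-0.0, 0.707, 0.707, -0.0]
wrist_force: [-0.3, -0.0, 0.4]
finger_gap: 0.0004
grip_force: 0.0
```

```bash
python3 - <<'E'
from h import *
r=grab("wrist","w1");print(r["p"],T(r).round(3).tolist(),r["fx"],r["D"])
for k in("orange","red"):
    for b in blobs(r,k): print(k,b,np.round(plane(r,b[0],.053),3))
cv2.imwrite("pics/w1.png",cv2.resize(r["color"][:,:,::-1],(800,600),interpolation=cv2.INTER_CUBIC))
E
```

```text
[ 0.52440536 -0.12567447  0.30634728] [[1.0, 0.001, 0.001, 0.525], [-0.001, 0.947, 0.322, -0.043], [-0.001, -0.322, 0.947, 0.448], [0.0, 0.0, 0.0, 1.0]] 300.14590446580297 [-0.06911999  0.          0.          0.          0.        ]
orange ([322.3, 217.9], [318, 208, 9, 21, 65]) [ 0.62  -0.213  0.053]
red ([127.5, 64.7], [100, 55, 57, 20, 955]) [ 0.366 -0.007  0.053]
red ([308.8, 172.9], [299, 163, 21, 21, 344]) [ 0.597 -0.147  0.053]
red ([293.0, 209.2], [286, 194, 15, 31, 169]) [ 0.578 -0.2    0.053]
red ([398.8, 301.6], [396, 298, 7, 8, 46]) [ 0.758 -0.363  0.053]
```

View pics/w1.png

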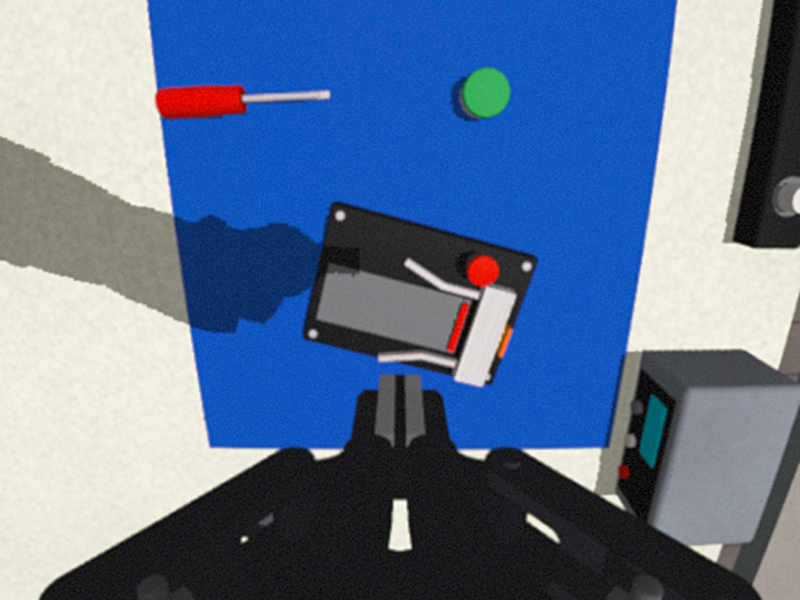

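The wrist view shows the jig with corners at (335,203), (537,258) and (303,335), the plunger head at (482,270) and the gate at (457,327). I'll triangulate these with a second, lower wrist view.

Emit:
carry_out:
  series:
    - {"delta_rot": [0, 0, 0], "travel": [0.5, -0.1, -1], "fingers": 1}
    - {"delta_rot": [0, 0, 0], "travel": [0.5, -0.1, -1], "fingers": 1}
    - {"delta_rot": [0, 0, 0], "travel": [0.5, -0.1, -1], "fingers": 1}
    - {"delta_rot": [0, 0, 0], "travel": [0.5, -0.1, -1], "fingers": 1}
    - {"delta_rot": [0, 0, 0], "travel": [0.5, -0.1, 0], "fingers": 1}

```text
clock: 1.4
tcp_pos: [0.5864, -0.1368, 0.2037]
orientation: [-0.002, 0.707, 0.707, -0.001]
wrist_force: [-0.1, -1.0, 0.4]
finger_gap: 0.0001
grip_force: 0.0
```

```bash
python3 - <<'E'
from h import *
r=grab("wrist","w2");print(r["p"])
for k in("orange","red"):
    for b in blobs(r,k): print(k,b,np.round(plane(r,b[0],.053),3))
w1=load("w1")
print("plunger",tri([ray(w1,(308.8,172.9)),ray(load("scene"),(235.6,235.1)),ray(load("side"),(216.1,154.2))]))
cv2.imwrite("pics/w2.png",cv2.resize(r["color"][:,:,::-1],(800,600),interpolation=cv2.INTER_CUBIC))
E
```

```text
[ 0.58639658 -0.13677422  0.20374305]
orange ([290.0, 244.1], [285, 231, 11, 28, 129]) [ 0.624 -0.211  0.053]
red ([33.9, 48.6], [0, 35, 72, 29, 1593]) [ 0.379 -0.01   0.053]
red ([266.8, 187.9], [254, 175, 27, 27, 579]) [ 0.598 -0.146  0.053]
red ([253.0, 226.5], [247, 214, 13, 26, 153]) [ 0.583 -0.19   0.053]
plunger (array([ 0.59776019, -0.14904357,  0.04799838]), [0.9, 1.5, 0.8])
```

View pics/w2.png

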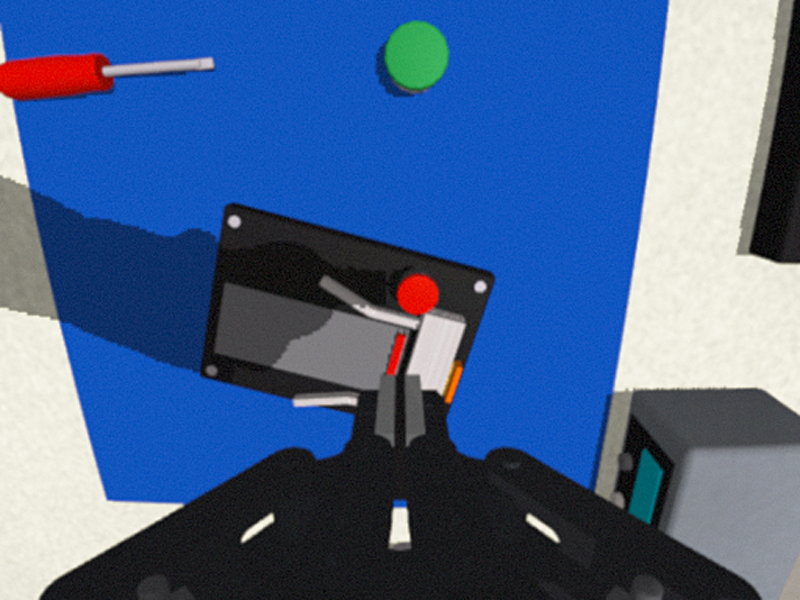

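This lower view shows the plunger at (418,294), jig screws at (234,221), (480,286) and (211,370), the flux tin at (416,55) and the gate at (395,354).

```bash
python3 - <<'E'
from h import *
w1,w2=load("w1"),load("w2")
def scr(r,uv):
    u,v=[int(a*.64) for a in uv];g=cv2.cvtColor(r["color"],cv2.COLOR_RGB2GRAY)[v-5:v+6,u-5:u+6].astype(float)
    m=np.clip(g-(g.min()+g.max())/2,0,None);y,x=np.mgrid[-5:6,-5:6];return u+(m*x).sum()/m.sum(),v+(m*y).sum()/m.sum()
P=[]
for a,b in [((340,216),(234,221)),((527,267),(480,286)),((313,334),(211,370))]:
    x,e=tri([ray(w1,scr(w1,a)),ray(w2,scr(w2,b))]);P.append(x);print(x.round(4),e, plane(w1,scr(w1,a),.021).round(4),plane(w2,scr(w2,b),.021).round(4))
P=np.array([(plane(w1,scr(w1,a),.022)+plane(w2,scr(w2,b),.022))/2 for a,b in [((340,216),(234,221)),((527,267),(480,286)),((313,334),(211,370))]])
d=P[1]-P[0];e=P[2]-P[0];print("yaw",np.arctan2(d[1],d[0]),np.arctan2(e[0],-e[1])*-1,np.linalg.norm(d),np.linalg.norm(e))
pl=tri([ray(w1,(308.8,172.9)),ray(w2,(266.8,187.9))]);print("plunger",pl)
# centre of the diagonal screws = jig (0,15)
y=np.arctan2(d[1],d[0]);c,s=np.cos(y),np.sin(y);Rm=np.array([[c,-s],[s,c]])
m=(P[1]+P[2])[:2]/2
o=m-Rm@[0,.015];print("jig origin",o,"plunger in jig",Rm.T@(pl[0][:2]-o), "expected plunger",o+Rm@[.045,.065])
g=np.mean([plane(w1,(293,209.2),.027),plane(w2,(253,226.5),.028)],0);print("gate in jig",Rm.T@(g[:2]-o))
E
```

```text
[ 0.4702 -0.1034  0.0207] [0.1, 0.1] [ 0.4702 -0.1035  0.021 ] [ 0.4703 -0.1033  0.021 ]
[ 0.6439 -0.1509  0.0206] [0.1, 0.1] [ 0.6438 -0.1509  0.021 ] [ 0.6438 -0.1507  0.021 ]
[ 0.4385 -0.2193  0.0202] [0.0, 0.0] [ 0.4387 -0.219   0.021 ] [ 0.4389 -0.2189  0.021 ]
yaw -0.26653426767714195 0.2660258059758731 0.17946801914624222 0.11943936584676221
plunger (array([ 0.59766367, -0.14778603,  0.04909523]), [0.1, 0.1])
jig origin [ 0.53740318 -0.19897681] plunger in jig [0.04464954 0.0652552 ] expected plunger [ 0.59793454 -0.14812452]
gate in jig [0.04474052 0.0051542 ]
```

Jig found: origin (0.537, -0.199), yaw -0.267. The plunger is at (0.598, -0.148) with its top at about z 0.049, so I'll descend on it.

Emit:
carry_out:
  series:
    - {"delta_rot": [0, 0, 0], "travel": [0.22, -0.2, -1], "fingers": 1}
    - {"delta_rot": [0, 0, 0], "travel": [0.22, -0.2, -1], "fingers": 1}
    - {"delta_rot": [0, 0, 0], "travel": [0, 0, -1], "fingers": 1}
    - {"delta_rot": [0, 0, 0], "travel": [0, 0, -1], "fingers": 1}
    - {"delta_rot": [0, 0, 0], "travel": [0, 0, -1], "fingers": 1}

```text
clock: 2.08
tcp_pos: [0.5996, -0.1478, 0.0822]
orientation: [0.001, 0.707, 0.707, 0.001]
wrist_force: [-0.0, 0.5, 0.3]
finger_gap: -0.0
grip_force: 0.0
```

Emit:
carry_out:
  series:
    - {"delta_rot": [0, 0, 0], "travel": [0, 0, -0.6], "fingers": 1}
    - {"delta_rot": [0, 0, 0], "travel": [0, 0, 0], "fingers": 1}

```text
clock: 2.33
tcp_pos: [0.5982, -0.1473, 0.066]
orientation: [-0.001, 0.707, 0.707, -0.0]
wrist_force: [0.7, -0.9, -0.1]
finger_gap: 0.0001
grip_force: 0.0
```

Emit:
carry_out:
  series:
    - {"delta_rot": [0, 0, 0], "travel": [0, 0, -0.24], "fingers": 1}
    - {"delta_rot": [0, 0, 0], "travel": [0, 0, -0.24], "fingers": 1}
    - {"delta_rot": [0, 0, 0], "travel": [0, 0, -0.24], "fingers": 1}
    - {"delta_rot": [0, 0, 0], "travel": [0, 0, -0.24], "fingers": 1}
    - {"delta_rot": [0, 0, 0], "travel": [0, 0, 0], "fingers": 1}

```text
clock: 2.95
tcp_pos: [0.5988, -0.1476, 0.0423]
orientation: [0.0, 0.707, 0.707, 0.0]
wrist_force: [-0.2, -0.8, 0.8]
finger_gap: -0.0003
grip_force: 0.2
```

Emit:
carry_out:
  series:
    - {"delta_rot": [0, 0, 0], "travel": [0, 0, -0.05], "fingers": 1}
    - {"delta_rot": [0, 0, 0], "travel": [0, 0, 0], "fingers": 1}

```text
clock: 3.2
tcp_pos: [0.5987, -0.1476, 0.0416]
orientation: [0.0, 0.707, 0.707, 0.0]
wrist_force: [-1.4, 0.7, 5.3]
finger_gap: -0.0
grip_force: 2.4
```

Emit:
carry_out:
  series:
    - {"delta_rot": [0, 0, 0], "travel": [0, 0, -0.06], "fingers": 1}
    - {"delta_rot": [0, 0, 0], "travel": [0, 0, 0], "fingers": 1}

```text
clock: 3.45
tcp_pos: [0.5988, -0.1476, 0.041]
orientation: [0.001, 0.707, 0.707, 0.0]
wrist_force: [-2.7, 2.0, 11.0]
finger_gap: 0.0001
grip_force: 5.1
```

Emit:
carry_out:
  series:
    - {"delta_rot": [0, 0, 0], "travel": [0, 0, -0.06], "fingers": 1}
    - {"delta_rot": [0, 0, 0], "travel": [0, 0, 0], "fingers": 1}
    - {"delta_rot": [0, 0, 0], "travel": [0, 0, 0], "fingers": 1}

```text
clock: 3.82
tcp_pos: [0.5989, -0.1476, 0.0409]
orientation: [0.001, 0.707, 0.707, 0.0]
wrist_force: [-6.2, 2.9, 18.5]
finger_gap: 0.0002
grip_force: 9.4
```

The force climbs to 18 N with no further travel, and the head is at 41 mm, so the plunger is at its stop. Now lift and go look at the carrier.

Emit:
carry_out:
  series:
    - {"delta_rot": [0, 0, 0], "travel": [0, 0, 1], "fingers": 1}
    - {"delta_rot": [0, 0, 0], "travel": [0, 0, 1], "fingers": 1}
    - {"delta_rot": [0, 0, 0], "travel": [0, 0.5, 1], "fingers": -1}
    - {"delta_rot": [0, 0, 0], "travel": [0, 1, 1], "fingers": -1}
    - {"delta_rot": [0, 0, 0], "travel": [0, 1, 1], "fingers": -1}

```text
clock: 4.45
tcp_pos: [0.5982, -0.0845, 0.1634]
orientation: [-0.0, 0.707, 0.707, -0.0]
wrist_force: [0.4, -0.3, -0.2]
finger_gap: 0.0544
grip_force: 0.0
```

Emit:
carry_out:
  series:
    - {"delta_rot": [0, 0, 0], "travel": [-0.1, 1, 1], "fingers": -1}
    - {"delta_rot": [0, 0, 0], "travel": [-0.1, 1, 1], "fingers": -1}
    - {"delta_rot": [0, 0, 0], "travel": [-0.1, 1, 0.6], "fingers": -1}
    - {"delta_rot": [0, 0, 0], "travel": [-0.1, 1, 0], "fingers": -1}
    - {"delta_rot": [0, 0, 0], "travel": [-0.1, 1, 0], "fingers": -1}

```text
clock: 5.08
tcp_pos: [0.5858, 0.0408, 0.228]
orientation: [-0.0, 0.707, 0.707, -0.0]
wrist_force: [-0.1, 0.5, -1.0]
finger_gap: 0.085
grip_force: 0.0
```

Emit:
carry_out:
  series:
    - {"delta_rot": [0, 0, 0], "travel": [-0.1, 1, 0], "fingers": -1}
    - {"delta_rot": [0, 0, 0], "travel": [-0.1, 1, 0], "fingers": -1}
    - {"delta_rot": [0, 0, 0], "travel": [-0.1, 1, 0], "fingers": -1}
    - {"delta_rot": [0, 0, 0], "travel": [-0.1, 1, 0], "fingers": -1}
    - {"delta_rot": [0, 0, 0], "travel": [0, 0.8, 0], "fingers": -1}

```text
clock: 5.7
tcp_pos: [0.5757, 0.161, 0.2277]
orientation: [-0.0, 0.707, 0.707, -0.0]
wrist_force: [0.3, 0.3, 0.3]
finger_gap: 0.0857
grip_force: 0.0
```

```bash
python3 - <<'E'
from h import *
r=grab("wrist","w3");print(r["p"])
for b in blobs(r,"orange"): print(b,np.round(plane(r,b[0],.043),3))
cv2.imwrite("pics/w3.png",cv2.resize(r["color"][:,:,::-1],(800,600),interpolation=cv2.INTER_CUBIC))
E
```

```text
[0.57566729 0.16095713 0.22769151]
([143.7, 77.3], [129, 64, 31, 27, 728]) [0.46  0.26  0.043]
([262.1, 149.5], [249, 136, 28, 28, 520]) [0.583 0.184 0.043]
```

View pics/w3.png

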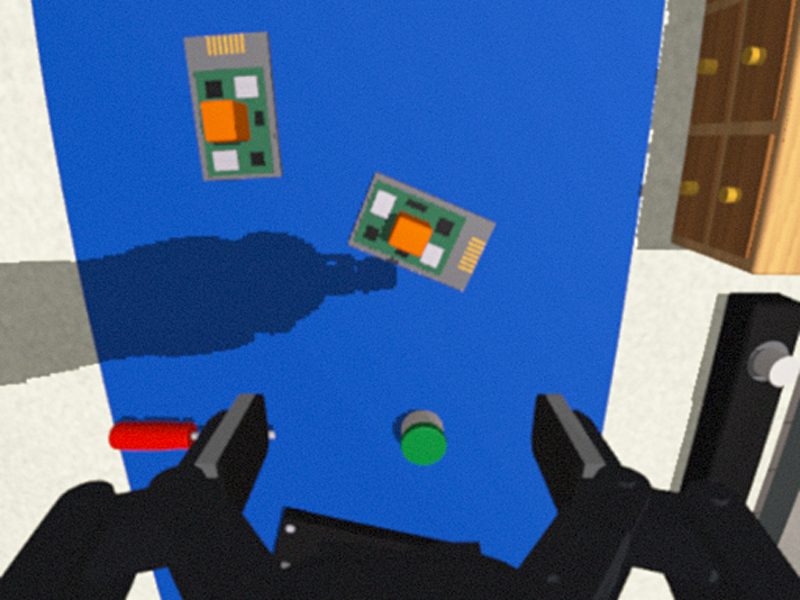

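The target carrier has corners at (376,172), (495,222), (464,291) and (349,245), its block at (410,233) and gold contacts at (471,254). The yaw is about -0.4. I'll move above it, turned, for a second view.

Emit:
carry_out:
  series:
    - {"delta_rot": [0, 0, -0.8], "travel": [0.06, 0.2, -0.5], "fingers": -1}
    - {"delta_rot": [0, 0, -0.8], "travel": [0.06, 0.2, -0.5], "fingers": -1}
    - {"delta_rot": [0, 0, -0.8], "travel": [0.06, 0.2, -0.5], "fingers": -1}
    - {"delta_rot": [0, 0, -0.8], "travel": [0.06, 0.2, -0.5], "fingers": -1}
    - {"delta_rot": [0, 0, -0.8], "travel": [0.06, 0.1, -0.5], "fingers": -1}

```text
clock: 6.38
tcp_pos: [0.5837, 0.1823, 0.1649]
orientation: [0.0, 0.834, 0.551, -0.0]
wrist_force: [-0.4, -0.1, 0.3]
finger_gap: 0.0852
grip_force: 0.0
```

Emit:
carry_out:
  series:
    - {"delta_rot": [0, 0, 0], "travel": [0, 0, 0], "fingers": -1}

```text
clock: 6.5
tcp_pos: [0.5829, 0.1821, 0.1642]
orientation: [-0.0, 0.833, 0.553, -0.001]
wrist_force: [-0.1, 0.5, 0.2]
finger_gap: 0.0856
grip_force: 0.0
```

```bash
python3 - <<'E'
from h import *
r=grab("wrist","w4");print(r["p"],r["q"])
w3=load("w3")
# plate outline: non-blue blob containing the orange block
def rect(r,seed,lo=None):
    h=cv2.cvtColor(r["color"],cv2.COLOR_RGB2HSV);H,S,V=cv2.split(h)
    m=(~((H>100)&(H<130)&(S>130))).astype(np.uint8)
    n,l=cv2.connectedComponents(m);c,_=cv2.findContours((l==l[int(seed[1]),int(seed[0])]).astype(np.uint8),0,1)
    c=max(c,key=cv2.contourArea);e=0.02*cv2.arcLength(c,True);return cv2.approxPolyDP(c,e,True)[:,0],cv2.contourArea(c)
bl=[]
for b in blobs(r,"orange"): print(b,np.round(plane(r,b[0],.043),3))
for q in(w3,r):
    B=[b for b in blobs(q,"orange") if np.linalg.norm(plane(q,b[0],.043)[:2]-[.583,.184])<.03][0][0];bl.append(B)
    a,ar=rect(q,B);print(a.tolist(),ar);print([plane(q,x,.009).round(4).tolist()[:2] for x in a.astype(float)])
print("block centroid",tri([ray(w3,bl[0]),ray(r,bl[1])]))
cv2.imwrite("pics/w4.png",cv2.resize(r["color"][:,:,::-1],(800,600),interpolation=cv2.INTER_CUBIC))
E
```

```text
[0.5828968  0.18214995 0.1642293 ] [-3.87364046e-04  8.33284012e-01  5.52843657e-01 -1.22288099e-03]
([101.6, 159.7], [80, 142, 44, 37, 993]) [0.464 0.261 0.043]
([255.8, 182.9], [242, 168, 29, 31, 821]) [0.585 0.186 0.043]
[[240, 110], [223, 156], [295, 186], [316, 142]] 3989.0
[[0.5578, 0.2245], [0.5362, 0.1701], [0.6255, 0.1318], [0.6486, 0.1872]]
[[217, 148], [219, 204], [312, 203], [315, 148]] 5380.0
[[0.5593, 0.2249], [0.5358, 0.1702], [0.6269, 0.1329], [0.6493, 0.187]]
block centroid (array([0.58326101, 0.18189117, 0.02920706]), [0.2, 0.2])
```

View pics/w4.png

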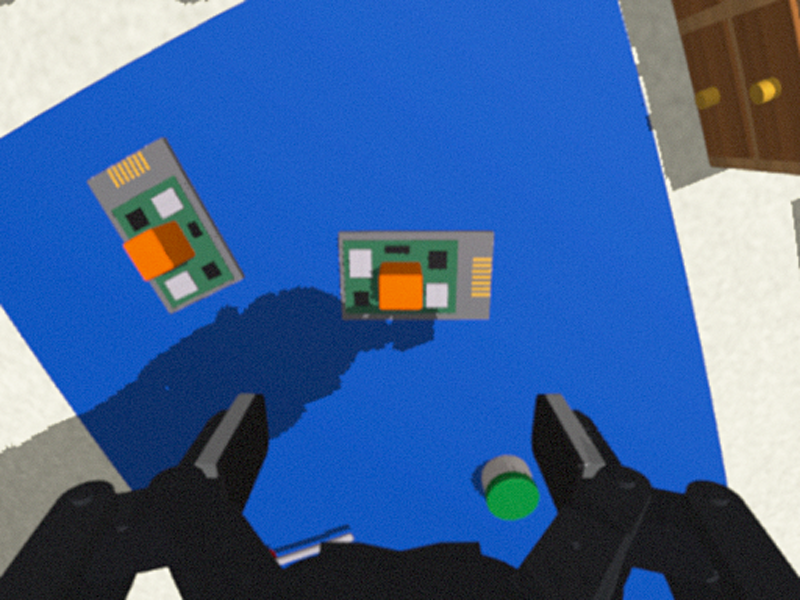

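The view is square to the carrier: corners (340,232), (494,232), (488,318) and (342,318), block at (400,286). The measured carrier is at (0.5925, 0.1787) with yaw -0.396 and its block at (0.583, 0.182). The tool is already right above it, so straight down.

Emit:
carry_out:
  series:
    - {"delta_rot": [0, 0, 0], "travel": [0, 0, -1], "fingers": -1}
    - {"delta_rot": [0, 0, 0], "travel": [0, 0, -1], "fingers": -1}
    - {"delta_rot": [0, 0, 0], "travel": [0, 0, -1], "fingers": -1}
    - {"delta_rot": [0, 0, 0], "travel": [0, 0, -1], "fingers": -1}
    - {"delta_rot": [0, 0, 0], "travel": [0, 0, -0.8], "fingers": -1}

```text
clock: 7.18
tcp_pos: [0.5838, 0.1822, 0.0454]
orientation: [0.0, 0.833, 0.553, 0.0]
wrist_force: [0.6, 0.2, 1.1]
finger_gap: 0.0852
grip_force: 0.0
```

Emit:
carry_out:
  series:
    - {"delta_rot": [0, 0, 0], "travel": [0, 0, -0.6], "fingers": -1}
    - {"delta_rot": [0, 0, 0], "travel": [0, 0, -0.5], "fingers": -1}
    - {"delta_rot": [0, 0, 0], "travel": [0, 0, 0], "fingers": -1}

```text
clock: 7.55
tcp_pos: [0.583, 0.1823, 0.0174]
orientation: [-0.0, 0.833, 0.553, -0.001]
wrist_force: [0.6, -0.1, 0.5]
finger_gap: 0.0856
grip_force: 0.0
```

Emit:
carry_out:
  series:
    - {"delta_rot": [0, 0, 0], "travel": [0, 0, 0], "fingers": 1}
    - {"delta_rot": [0, 0, 0], "travel": [0, 0, 0], "fingers": 1}
    - {"delta_rot": [0, 0, 0], "travel": [0, 0, 0], "fingers": 1}
    - {"delta_rot": [0, 0, 0], "travel": [0, 0, 0], "fingers": 1}
    - {"delta_rot": [0, 0, 0], "travel": [0, 0, 0], "fingers": 1}
  squeeze: 60

```text
clock: 8.18
tcp_pos: [0.5842, 0.1826, 0.0188]
orientation: [0.0, 0.834, 0.553, 0.001]
wrist_force: [-0.8, 0.7, 4.5]
finger_gap: 0.0249
grip_force: 60.5
```

Gripped at a 25 mm gap and 60 N. Now lift and carry it to the jig bed.

Emit:
carry_out:
  series:
    - {"delta_rot": [0, 0, 0], "travel": [0, 0, 0.5], "fingers": 1}
    - {"delta_rot": [0, 0, 0], "travel": [0, 0, 1], "fingers": 1}
    - {"delta_rot": [0, 0, 0], "travel": [0, 0, 1], "fingers": 1}
    - {"delta_rot": [0, 0, 0], "travel": [0, 0, 1], "fingers": 1}
    - {"delta_rot": [0, 0, 0], "travel": [0, 0, 0.5], "fingers": 1}

```text
clock: 8.8
tcp_pos: [0.584, 0.1826, 0.1197]
orientation: [0.0, 0.833, 0.553, 0.001]
wrist_force: [1.1, -0.0, -1.4]
finger_gap: 0.025
grip_force: 59.8
```

Emit:
carry_out:
  series:
    - {"delta_rot": [0, 0, 0.26], "travel": [-0.28, -0.96, 0.2], "fingers": 1}
    - {"delta_rot": [0, 0, 0.26], "travel": [-0.28, -0.96, 0], "fingers": 1}
    - {"delta_rot": [0, 0, 0.26], "travel": [-0.28, -0.96, 0], "fingers": 1}
    - {"delta_rot": [0, 0, 0.26], "travel": [-0.28, -0.96, 0], "fingers": 1}
    - {"delta_rot": [0, 0, 0.26], "travel": [-0.28, -0.96, 0], "fingers": 1}

```text
clock: 9.43
tcp_pos: [0.5476, 0.0618, 0.1226]
orientation: [-0.0, 0.796, 0.606, -0.001]
wrist_force: [1.0, -0.3, -0.9]
finger_gap: 0.0251
grip_force: 59.8
```

Emit:
carry_out:
  series:
    - {"delta_rot": [0, 0, 0], "travel": [-0.28, -0.96, 0], "fingers": 1}
    - {"delta_rot": [0, 0, 0], "travel": [-0.28, -0.96, 0], "fingers": 1}
    - {"delta_rot": [0, 0, 0], "travel": [-0.28, -0.96, 0], "fingers": 1}
    - {"delta_rot": [0, 0, 0], "travel": [-0.28, -0.96, 0], "fingers": 1}
    - {"delta_rot": [0, 0, 0], "travel": [-0.28, -0.96, 0], "fingers": 1}

```text
clock: 10.05
tcp_pos: [0.5127, -0.0581, 0.1227]
orientation: [-0.0, 0.796, 0.606, -0.0]
wrist_force: [-0.6, 0.2, -1.0]
finger_gap: 0.0248
grip_force: 59.8
```

Emit:
carry_out:
  series:
    - {"delta_rot": [0, 0, 0], "travel": [-0.28, -0.96, 0], "fingers": 1}
    - {"delta_rot": [0, 0, 0], "travel": [-0.28, -0.96, 0], "fingers": 1}
    - {"delta_rot": [0, 0, 0], "travel": [-0.28, -0.96, 0], "fingers": 1}
    - {"delta_rot": [0, 0, 0], "travel": [-0.28, -0.96, 0], "fingers": 1}
    - {"delta_rot": [0, 0, 0], "travel": [0, 0, 0], "fingers": 1}

```text
clock: 10.68
tcp_pos: [0.4849, -0.1546, 0.1227]
orientation: [-0.0, 0.797, 0.604, -0.0]
wrist_force: [-0.6, 0.6, -1.5]
finger_gap: 0.0248
grip_force: 59.8
```

```bash
python3 - <<'E'
from h import *
r=grab("wrist","w5");print(r["p"],r["q"],"yaw",2*np.arctan2(r["q"][2],r["q"][1])-np.pi/2)
cv2.imwrite("pics/w5.png",cv2.resize(r["color"][:,:,::-1],(800,600),interpolation=cv2.INTER_CUBIC))
E
```

```text
[ 0.48485446 -0.15459656  0.12273352] [-3.39900646e-04  7.96634155e-01  6.04461632e-01 -2.07219412e-04] yaw -0.2726164237750117
```

View pics/w5.png

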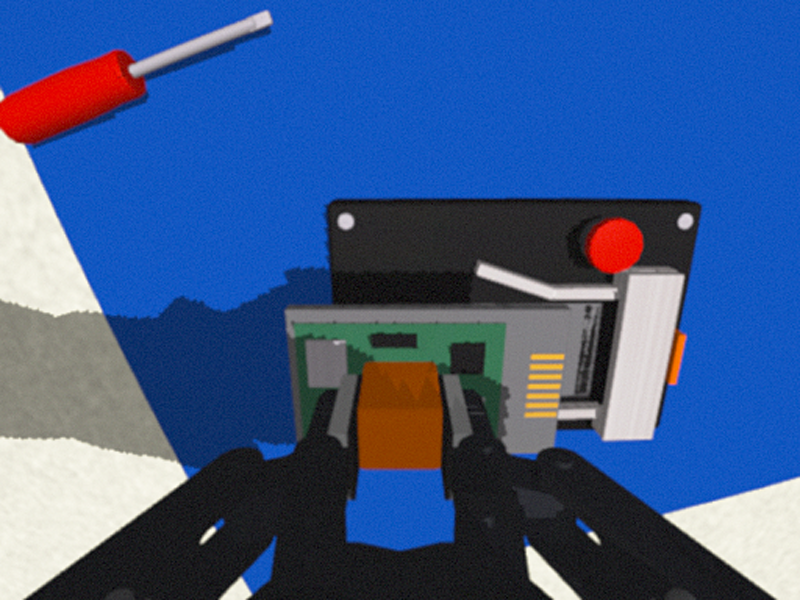

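The gate is clear, since no red blade shows at the lip. The carrier hangs square, with its plate-top left edge from (287,308) to (570,308) and its front right corner at (556,452). I'll check the in-hand offset.

```bash
python3 - <<'E'
from h import *
r=load("w5");q=r["q"];yt=2*np.arctan2(q[2],q[1])-np.pi/2
yj=-.2665;J=np.array([.5374,-.1990])
Rz=lambda a:np.array([[np.cos(a),-np.sin(a)],[np.sin(a),np.cos(a)]])
for p in [(287,308),(570,308),(556,452)]:
    x=plane(r,np.array(p)*.64,r["p"][2]-.0158+.006)[:2];print("tool",(Rz(yt).T@(x-r["p"][:2])*1e3).round(1),"jig",(Rz(yj).T@(x-J)*1e3).round(1))
for p,z in [((346,221),.021),((685,221),.021)]:
    print("screw in jig",(Rz(yj).T@(plane(r,np.array(p)*.64,z)[:2]-J)*1e3).round(1))
t=J+Rz(yj)@[-.060,0];print("to go",t-r["p"][:2],"yaw",yj-yt,"push dir",Rz(yj)@[1,0])
E
```

```text
tool [-38.2  29.8] jig [-100.4   59.1]
tool [59.3 29.8] jig [-2.9 58.4]
tool [ 61.2 -29.6] jig [-1.4 -1. ]
screw in jig [-89.5  74.4]
screw in jig [90.1 74.4]
to go [-0.00533637 -0.02860204] yaw 0.006116423775011703 push dir [ 0.96469855 -0.26335661]
```

Emit:
carry_out:
  series:
    - {"delta_rot": [0, 0, 0.06], "travel": [-0.11, -0.57, 0], "fingers": 1}
    - {"delta_rot": [0, 0, 0], "travel": [-0.11, -0.57, -0.4], "fingers": 1}
    - {"delta_rot": [0, 0, 0], "travel": [0, 0, -0.9], "fingers": 1}
    - {"delta_rot": [0, 0, 0], "travel": [0, 0, -0.9], "fingers": 1}
    - {"delta_rot": [0, 0, 0], "travel": [0, 0, -0.7], "fingers": 1}

```text
clock: 11.35
tcp_pos: [0.4793, -0.1822, 0.0489]
orientation: [-0.001, 0.794, 0.608, -0.0]
wrist_force: [-0.0, 0.2, -2.0]
finger_gap: 0.0248
grip_force: 59.8
```

Emit:
carry_out:
  series:
    - {"delta_rot": [0, 0, 0], "travel": [0, 0, -0.2], "fingers": 1}
    - {"delta_rot": [0, 0, 0], "travel": [0, 0, -0.1], "fingers": 1}
    - {"delta_rot": [0, 0, 0], "travel": [0, 0, 0], "fingers": 1}

```text
clock: 11.72
tcp_pos: [0.4804, -0.1823, 0.0434]
orientation: [0.0, 0.794, 0.608, 0.0]
wrist_force: [0.1, -0.4, -1.2]
finger_gap: 0.0251
grip_force: 59.8
```

Emit:
carry_out:
  series:
    - {"delta_rot": [0, 0, 0], "travel": [0, -0.02, -0.1], "fingers": 1}
    - {"delta_rot": [0, 0, 0], "travel": [0, 0, -0.1], "fingers": 1}
    - {"delta_rot": [0, 0, 0], "travel": [0, 0, 0], "fingers": 1}

```text
clock: 12.1
tcp_pos: [0.4799, -0.1824, 0.038]
orientation: [-0.0, 0.794, 0.608, -0.0]
wrist_force: [-0.0, 0.3, -1.3]
finger_gap: 0.0249
grip_force: 59.8
```

Emit:
carry_out:
  series:
    - {"delta_rot": [0, 0, 0], "travel": [0, 0, -0.04], "fingers": 1}
    - {"delta_rot": [0, 0, 0], "travel": [0, 0, 0], "fingers": 1}

```text
clock: 12.35
tcp_pos: [0.48, -0.1825, 0.037]
orientation: [0.0, 0.794, 0.608, 0.0]
wrist_force: [0.1, -0.2, -2.0]
finger_gap: 0.0248
grip_force: 59.8
```

Emit:
carry_out:
  series:
    - {"delta_rot": [0, 0, 0], "travel": [0, 0, -0.04], "fingers": 1}
    - {"delta_rot": [0, 0, 0], "travel": [0, 0, 0], "fingers": 1}

```text
clock: 12.6
tcp_pos: [0.4801, -0.1825, 0.0367]
orientation: [0.0, 0.794, 0.608, 0.0]
wrist_force: [-2.3, 0.9, 4.0]
finger_gap: 0.0249
grip_force: 60.6
```

Emit:
carry_out:
  series:
    - {"delta_rot": [0, 0, 0], "travel": [0, 0, -0.04], "fingers": 1}
    - {"delta_rot": [0, 0, 0], "travel": [0, 0, 0], "fingers": 1}

```text
clock: 12.85
tcp_pos: [0.4801, -0.1825, 0.0367]
orientation: [0.0, 0.794, 0.608, 0.0]
wrist_force: [-4.5, 1.6, 14.8]
finger_gap: 0.0246
grip_force: 61.8
```

Emit:
carry_out:
  series:
    - {"delta_rot": [0, 0, 0], "travel": [0, -0.04, 0.04], "fingers": 1}
    - {"delta_rot": [0, 0, 0], "travel": [0.386, -0.105, 0], "fingers": 1}
    - {"delta_rot": [0, 0, 0], "travel": [0.386, -0.105, 0], "fingers": 1}
    - {"delta_rot": [0, 0, 0], "travel": [0.386, -0.105, 0], "fingers": 1}
    - {"delta_rot": [0, 0, 0], "travel": [0.386, -0.105, 0], "fingers": 1}

```text
clock: 13.48
tcp_pos: [0.5175, -0.1938, 0.0368]
orientation: [-0.001, 0.794, 0.608, -0.001]
wrist_force: [-8.1, 2.0, 11.3]
finger_gap: 0.0248
grip_force: 61.5
```

Emit:
carry_out:
  series:
    - {"delta_rot": [0, 0, 0], "travel": [0, 0, 0], "fingers": 1}

```text
clock: 13.6
tcp_pos: [0.5194, -0.1946, 0.0368]
orientation: [0.001, 0.794, 0.608, 0.0]
wrist_force: [-1.6, -0.6, 5.9]
finger_gap: 0.0249
grip_force: 60.8
```

```bash
cat >> h.py <<'E'
def jig(r):
    q=r["q"];y=2*np.arctan2(q[2],q[1])-np.pi/2;a=-.2665;c,s=np.cos(a),np.sin(a)
    d=r["p"][:2]-[.5374,-.1990];return np.round([1e3*(c*d[0]+s*d[1]),1e3*(-s*d[0]+c*d[1]),1e3*(y-a)],1)
E
python3 - <<'E'
from h import *
r=grab("wrist","w6");print(r["p"],"jig x,y mm, dyaw mrad",jig(r))
cv2.imwrite("pics/w6.png",cv2.resize(r["color"][:,:,::-1],(800,600),interpolation=cv2.INTER_CUBIC))
E
```

```text
[ 0.51944717 -0.1945532   0.03677178] jig x,y mm, dyaw mrad [-18.5  -0.4   2.5]
```

View pics/w6.png

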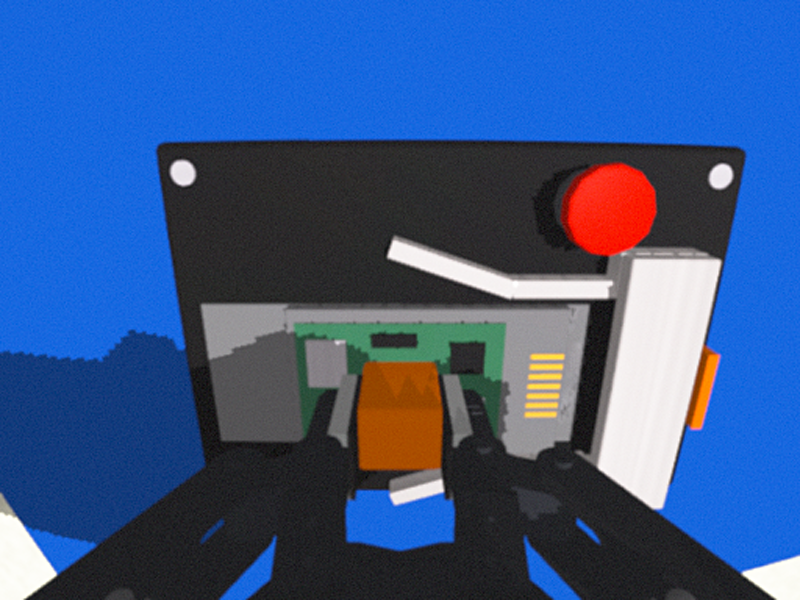

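The carrier lies flat between the guides, square, with its front edge at x≈575 px just short of the lip at 615 px. I'll continue under the lip.

Emit:
carry_out:
  series:
    - {"delta_rot": [0, 0, 0], "travel": [0.193, -0.053, 0], "fingers": 1}
    - {"delta_rot": [0, 0, 0], "travel": [0.193, -0.053, 0], "fingers": 1}
    - {"delta_rot": [0, 0, 0], "travel": [0.193, -0.053, 0], "fingers": 1}
    - {"delta_rot": [0, 0, 0], "travel": [0.193, -0.053, 0], "fingers": 1}
    - {"delta_rot": [0, 0, 0], "travel": [0.193, -0.053, 0], "fingers": 1}

```text
clock: 14.28
tcp_pos: [0.5415, -0.2004, 0.0368]
orientation: [-0.001, 0.794, 0.608, -0.001]
wrist_force: [-8.1, 1.6, 10.4]
finger_gap: 0.0252
grip_force: 61.4
```

Emit:
carry_out:
  series:
    - {"delta_rot": [0, 0, 0], "travel": [0.077, -0.021, 0], "fingers": 1}
    - {"delta_rot": [0, 0, 0], "travel": [0.077, -0.021, 0], "fingers": 1}
    - {"delta_rot": [0, 0, 0], "travel": [0, 0, 0], "fingers": 1}
  squeeze: 90

```text
clock: 14.65
tcp_pos: [0.5438, -0.2011, 0.0369]
orientation: [-0.002, 0.794, 0.608, -0.002]
wrist_force: [-12.2, 2.5, 14.2]
finger_gap: 0.0246
grip_force: 89.4
```

```bash
python3 - <<'E'
from h import *
r=grab("wrist","w7");print(r["p"],"jig",jig(r),[b for b in blobs(r,"orange")])
E
```

```text
[ 0.54384444 -0.2010994   0.03688626] jig [ 6.8 -0.3  2.1] [([406.0, 248.3], [397, 220, 19, 55, 559]), ([255.5, 266.0], [229, 232, 54, 68, 3445])]
```

Emit:
carry_out:
  series:
    - {"delta_rot": [0, 0, 0], "travel": [0.077, -0.021, 0.02], "fingers": 1}
    - {"delta_rot": [0, 0, 0], "travel": [0.077, -0.021, 0], "fingers": 1}
    - {"delta_rot": [0, 0, 0], "travel": [0.077, -0.021, 0], "fingers": 1}
    - {"delta_rot": [0, 0, 0], "travel": [0, 0, 0], "fingers": 1}

```text
clock: 15.2
tcp_pos: [0.5484, -0.2022, 0.037]
orientation: [-0.003, 0.794, 0.608, -0.002]
wrist_force: [-14.8, 2.8, 16.1]
finger_gap: 0.0243
grip_force: 89.5
```

Emit:
carry_out:
  series:
    - {"delta_rot": [0, 0, 0], "travel": [0.077, -0.021, 0], "fingers": 1}
    - {"delta_rot": [0, 0, 0], "travel": [0, 0, 0], "fingers": 1}

```text
clock: 15.45
tcp_pos: [0.5498, -0.2026, 0.037]
orientation: [-0.003, 0.794, 0.608, -0.003]
wrist_force: [-16.4, 3.6, 16.3]
finger_gap: 0.0243
grip_force: 89.6
```

```bash
python3 - <<'E'
from h import *
r=grab("wrist","w8");print(r["p"],"jig",jig(r),[b for b in blobs(r,"orange")])
E
```

```text
[ 0.54975838 -0.20263049  0.03704186] jig [12.9 -0.2  1.7] [([405.6, 247.6], [396, 220, 20, 55, 600]), ([255.5, 265.9], [229, 232, 54, 68, 3433])]
```

Emit:
carry_out:
  series:
    - {"delta_rot": [0, 0, 0], "travel": [0.077, -0.021, 0], "fingers": 1}
    - {"delta_rot": [0, 0, 0], "travel": [0, 0, 0], "fingers": 1}

```text
clock: 15.75
tcp_pos: [0.5513, -0.203, 0.0371]
orientation: [-0.003, 0.794, 0.608, -0.003]
wrist_force: [-17.1, 4.1, 17.4]
finger_gap: 0.0247
grip_force: 89.7
```

Emit:
carry_out:
  series:
    - {"delta_rot": [0, 0, 0], "travel": [0.077, -0.021, 0], "fingers": 1}
    - {"delta_rot": [0, 0, 0], "travel": [0, 0, 0], "fingers": 1}

```text
clock: 16.0
tcp_pos: [0.5517, -0.2031, 0.0371]
orientation: [-0.004, 0.794, 0.607, -0.004]
wrist_force: [-21.3, 4.0, 22.8]
finger_gap: 0.0246
grip_force: 90.3
```

Emit:
carry_out:
  series:
    - {"delta_rot": [0, 0, 0], "travel": [0.077, -0.021, 0], "fingers": 1}
    - {"delta_rot": [0, 0, 0], "travel": [0, 0, 0], "fingers": 1}

```text
clock: 16.25
tcp_pos: [0.5518, -0.2031, 0.0372]
orientation: [-0.006, 0.794, 0.607, -0.005]
wrist_force: [-27.4, 5.8, 26.7]
finger_gap: 0.0249
grip_force: 91.0
```

```bash
python3 - <<'E'
from h import *
r=grab("wrist","w9");print(r["p"],"jig",jig(r),[b for b in blobs(r,"orange")])
cv2.imwrite("pics/w9.png",cv2.resize(r["color"][:,:,::-1],(800,600),interpolation=cv2.INTER_CUBIC))
E
```

```text
[ 0.55175854 -0.20310081  0.03723726] jig [14.9 -0.2  1.3] [([405.8, 247.8], [397, 221, 19, 55, 605]), ([255.4, 265.9], [229, 232, 54, 68, 3433])]
```

View pics/w9.png

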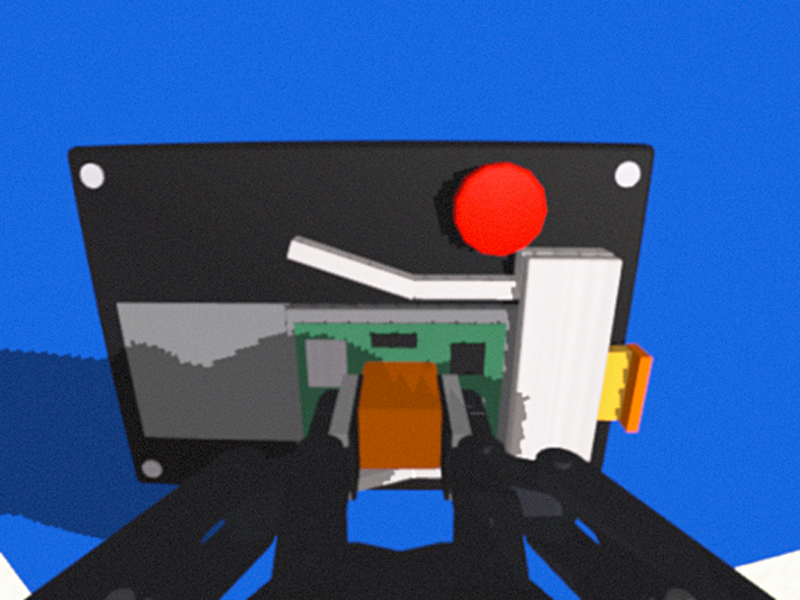

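The carrier sits under the lip with the flag and its brass arm out behind the lip at (630,385). Travel stopped at jig x 14.9 mm, the home position, while the force kept rising, so it is fully home. The grip is 90 N. I'll settle briefly, then hand in.

Emit:
carry_out:
  series:
    - {"delta_rot": [0, 0, 0], "travel": [0, 0, 0], "fingers": 1}
    - {"delta_rot": [0, 0, 0], "travel": [0, 0, 0], "fingers": 1}
    - {"delta_rot": [0, 0, 0], "travel": [0, 0, 0], "fingers": 1}

```text
clock: 16.68
tcp_pos: [0.5518, -0.2031, 0.0372]
orientation: [-0.006, 0.794, 0.607, -0.005]
wrist_force: [-27.6, 6.3, 27.4]
finger_gap: 0.0244
grip_force: 91.0
```

```bash
python3 -c "
from workcell import env
print(env.hand_in())"
```

```text
the job is handed in; nothing more can be done
None
```

The job is handed in with the plunger pressed to its stop and the carrier fully home under the lip, still held at about 90 N; `hand_in` returned no verdict.

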